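# Seat the filter drawer and hold the photometer's shutter at its mark

### The job

Get the photometer ready for a reading: first push its open filter drawer fully home until it seats, and only then pull the spring-loaded shutter handle straight out until the steel pointer bar under the handle stands right over the raised rib on the ledge. The handle springs back if let go, so finish while still holding it at the rib with the gripper; do not shift the rib and leave the glassware and the other things on the bench where they are.

Things in the scene. Friction and masses are not known exactly. Their poses are not given: they have to be found in the camera images.
- photometer: white bench instrument, 200 (x) x 250 (y) x 85 mm high, fixed. Origin: centre of its underside, on the bench. Its front face is at x = -100 mm of its frame; -x points out of the front, towards the robot. Drawer at y = +62 mm (left, seen from the robot), shutter handle at y = -55 mm. A white ledge (112 mm long, 52 mm wide, top 24 mm above the bench) sticks out of the front under the handle.
- drawer (a joint): filter drawer, slides straight out of the front (along the photometer's -x); value = opening in m, 0 = fully home, starts 0.04 to 0.075 open. Stiff runners: it moves against about 3 to 4 N, stays where it is left, and seats against a firm stop at 0 (the front plate then lies flat against the instrument's front).
- drawer_front (a point): centre of the drawer's flat front plate, on its outer surface; the plate is 74 mm wide (y), 52 mm high, 8 mm thick, and spans 19 to 71 mm above the bench. Axes as the photometer's. The drawer is 60 mm wide behind the plate.
- shutter (a joint): spring-return shutter rod, slides straight out of the front (along the photometer's -x); value = how far it is out in m, 0 = sprung in (start), stop at 0.075. The spring pulls it back with about 3 N at 0, rising by 0.5 N per 10 mm.
- handle: grey plastic upright paddle on the end of the shutter rod: 24 (x) x 16 (y) x 50 mm high, origin at its centre, 64 mm above the bench (spans 39 to 89 mm). Axes as the photometer's. At rest its centre is 45 mm in front of the front face. The rod (10 mm thick) runs back from its centre. Take it by its two sides (along y) from above, fingertips at least 42 mm above the bench to clear the pointer bar.
- pointer (a point): centre of the steel pointer bar fixed across under the handle (4 mm in x, 46 mm in y, 5 mm high, its underside 34 mm above the bench), 27.5 mm straight below the handle's centre. Axes as the photometer's.
- mark (a point): centre of the top of the mark: a dark raised rib across the ledge (8 mm in x, 56 mm in y, 4 mm high, top 28 mm above the bench), straight ahead of the pointer, in the handle's line of travel; 25 to 55 mm farther out than the pointer at the start. The pointer bar passes 6 mm above it. It is an adjustable index, held by friction. Axes as the photometer's.
- flask: conical glass flask, 72 mm wide at the foot, 110 mm high, loose, beside the handle's side of the photometer; origin at the centre of its underside
- beaker: small glass beaker, 60 mm wide, 68 mm high, loose, beside the drawer's side of the photometer; origin at the centre of its underside
- wash_bottle: white plastic bottle, 58 mm wide, 150 mm high, loose; origin at the centre of its underside
- crucible: white porcelain crucible, 42 mm wide, 34 mm high, loose; origin at the centre of its underside
- spatula: 160 mm lab spatula lying on the bench, loose; origin at its underside
- cell_box: closed blue plastic box, 50 x 80 x 35 mm, loose; origin at the centre of its underside

How it is judged:
On the way, in this order (a step that is already met when the one before it is completed fails the run):
1. the filter drawer is seated (within 3 mm of home) with the shutter still in (value of joint drawer below 0.003 m and value of joint shutter below 0.015 m), for 0.2 s.
2. the shutter is pulled out by the fingers until its pointer is over the rib (within 6 mm), drawer still home (x of pointer in the frame of mark between -0.006 and 0.006 m and value of joint shutter above 0.018 m and value of joint drawer below 0.003 m and contact force between the fingers and handle above 2 N), for 0.3 s.
At the end, for the whole second after the job is handed in: The drawer is within 3 mm of home; the fingers press on the shutter handle (over 2 N) and keep it still with its pointer bar within 6 mm of the rib's centre line; the rib is within 6 mm of where it was. This lasts through the final second, with the arm holding (all of step 2 and velocity of joint shutter between -0.01 and 0.01 m/s and distance of mark from where it was at the start of the episode below 0.006 m); the arm keeps its last pose, push and grip.
It fails at once if the shutter is pulled (over 15 mm) while the drawer is not home (over 8 mm open) (value of joint shutter above 0.015 m and value of joint drawer above 0.008 m).
It fails at once if the rib is shifted by more than 6 mm (distance of mark from where it was at the start of the episode above 0.006 m).
It fails at once if a bystander is shifted by more than 30 mm or knocked over (distance of any of flask, beaker, wash_bottle, crucible, spatula, cell_box from where it was at the start of the episode above 0.03 m or angle between any of flask, beaker, wash_bottle, crucible's own z axis and vertical above 0.5 rad).
It also fails if it takes over 54 s, if anything falls off the work surface, if the arm or the gripper's body presses on something with over 40 N, if the wrist force passes 120 N, or if a joint passes its speed limit or range.

### The arm

A 6-joint arm with a two-finger parallel gripper is mounted at the origin on the work surface. World frame = base frame: x ahead of the robot, y to its left, z up, the work surface at z = 0. Lengths are in m, angles in rad, forces in N, time in s.
With the tool pointing down it reaches from about 0.375 to 0.9 m from the base axis. Payload 3.1 kg.
Tool frame: the origin (TCP) lies at the very end of the fingers, on their centre line; the grasp point (between the pads) lies 19 mm behind it; y points along the fingers, x is the direction in which the jaws open and shut, and the axes are right-handed (so a half turn about y gives the same grasp; the last joint's range is limited). The gripper opens to 87 mm and grips with 3 to 60 N. Pads are 19 mm wide; open, the fingers measure 117 mm over their backs; the gripper's body (75 mm by 190 mm) begins 51 mm behind the grasp point.
Start: joints at [1.111, 0.527, 1.433, -0, 1.181, -0.178], TCP at [0.173, 0.601, 0.223] pointing down, gripper open.
Joint ranges: [-3.08, 3.08], [-0.75, 2.2], [0.22, 2.44], [-1.43, 4.57], [0, 2.65], [-2.85, 2.85]. Speed limits (rad/s): [2.79, 2.79, 3.14, 3.14, 3.14, 3.14].

### API

Orientations are given as a unit quaternion [x, y, z, w].
In Python, from rig import robot gives the robot as it stands.
- The arm moves only by the shell command python3 -m creep 'ROWS' [FORCE]. ROWS is JSON, a list of rows, each a list of 3 entries, a list of its own where there are three numbers: the shift along the tool's x, y, z in mm, then the turn about the tool's y in rad, then the opening, from 0 (shut) to 1 (fully open). A call has 1 to 8 rows; each row shifts and turns the commanded pose from where the row before left it, along the tool's axes as they then stand; what a row does not reach is not made up. A row lasts 1/10 s, in which the tool goes at most 50 mm and 8.59 degrees, less where a joint would pass 70% of its speed; a pose out of reach is approached as far as the arm can. A call with a gripper value outside its range is refused whole. The fingers move at their own pace and stop on an object; FORCE is the grip in N (left out, the last holds). Time passes only in rows, so rows that do not move let the fingers close. It gives the time, the measured TCP pose, the force and the opening at its end, in the units of the state.
- robot.get_obs(): the state, without advancing time (a new reading comes with each control period).
- robot.camera(name): name is "side" or "top" or "wrist"; returns a dict with "pixels" (384x512x3 uint8, red, green, blue), "fx", "fy", "cx", "cy" (pixels), "k1" (the pictures are not rectified: a ray, as slopes to the right and down, at radius r is drawn at 1 + k1 r^2 times it, then the intrinsics apply), "position" and "rotation" of the camera in the world. Camera axes: x right, y up, looking along -z (the intrinsics and any distortion apply to the point x, -y, -z); pixel columns grow to the right and rows downward; lengths in m; the calibration is good to about 2 mm. A picture is of the moment at which its call begins. There is no depth.
- robot.hand_in(): hands the job in, once; it reports no verdict.
The state is a dict: "time": time; "q": joint angles; "joint_velocities": joint speeds; "joint_torque": joint torques, N m; "position": TCP position; "tool_rot": TCP orientation; "ft_force": force on the tool from outside, world axes, zero at the start; "moment": the same for the moment, N m; "grip_width": finger opening in m.
Only numpy, scipy, OpenCV 4.12 (cv2) and the standard library are available. Lean on these libraries where they do the work, as an engineer would, in place of code of your own. Each camera call takes 0.05 s, during which the arm holds its last target.

## Working session

There is one attempt and no reset: what is moved stays moved. The work goes in short steps, Python scripts to look and compute and a shell command to move; the robot and the scene stay as the last step left them, time stands still between calls to the robot, and variables do not carry over. Pictures are saved under pics/ and viewed, and the job is handed in when it is done.

```bash
mkdir -p pics; ls
cat > h.py <<'E'
import numpy as np, cv2, json
from rig import robot
from scipy.spatial.transform import Rotation as R
def snap(name,fn):
    c=robot.camera(name); cv2.imwrite('pics/'+fn+'.png',cv2.cvtColor(np.asarray(c['pixels'],dtype=np.uint8),cv2.COLOR_RGB2BGR))
    d={k:(np.asarray(v).tolist()) for k,v in c.items() if k!='pixels'}
    json.dump(d,open('pics/'+fn+'.json','w')); return c
def load(fn): return json.load(open('pics/'+fn+'.json'))
def rot(c):
    r=np.array(c['rotation'],float)
    return r if r.shape==(3,3) else R.from_quat(r).as_matrix()
def ray(c,u,v):
    K=np.array([[c['fx'],0,c['cx']],[0,c['fy'],c['cy']],[0,0,1]]);
    p=cv2.undistortPoints(np.array([[[u,v]]],float),K,np.array([c['k1'],0,0,0,0.]))[0,0]
    d=rot(c)@np.array([p[0],-p[1],-1]); return np.array(c['position']),d/np.linalg.norm(d)
def onz(c,u,v,z):
    o,d=ray(c,u,v); return o+d*(z-o[2])/d[2]
E
python3 - <<'E'
from h import *
for n in ['side','top','wrist']:
    c=snap(n,n+'0'); print(n,{k:np.round(v,3).tolist() for k,v in c.items() if k!='pixels'})
o=robot.get_obs(); print(o)
E
```

```text
pics
side {'fx': 379.99, 'fy': 379.99, 'cx': 250.562, 'cy': 190.029, 'k1': -0.014, 'position': [0.397, 0.918, 0.805], 'rotation': [-0.022, 0.435, 0.898, -0.062]}
top {'fx': 389.78, 'fy': 389.78, 'cx': 257.608, 'cy': 183.28, 'k1': 0.039, 'position': [0.327, 0.004, 1.196], 'rotation': [-0.066, 0.066, 0.712, -0.696]}
wrist {'fx': 326.592, 'fy': 326.592, 'cx': 252.156, 'cy': 192.589, 'k1': -0.051, 'position': [0.104, 0.62, 0.384], 'rotation': [-0.107, -0.079, 0.596, 0.792]}
{'time': 0.15, 'q': array([ 1.11148590e+00,  5.28276811e-01,  1.43362964e+00,  2.20256154e-05,
        1.18142052e+00, -1.78502276e-01]), 'joint_velocities': array([-0.00064245, -0.00246662, -0.00225122,  0.00010525, -0.00296998,
       -0.00050296]), 'joint_torque': array([ 1.25445658e-04, -4.40429270e+01, -1.76842475e+01,  6.33595046e-02,
        5.51765389e-02, -7.39136317e-05]), 'position': array([0.17291341, 0.60000124, 0.22177469]), 'tool_rot': array([ 0.56532229,  0.42455473, -0.42565652, -0.5647836 ]), 'ft_force': array([ 0.05720635, -0.62081222, -0.22768784]), 'moment': array([-0.00247994, -0.00541347,  0.01874607]), 'grip_width': 0.08715221027231856}
```

View pics/side0.png

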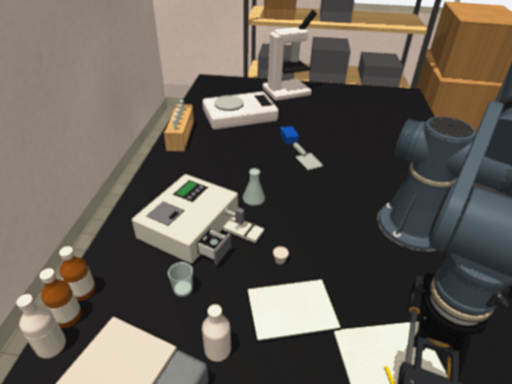

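View pics/top0.png

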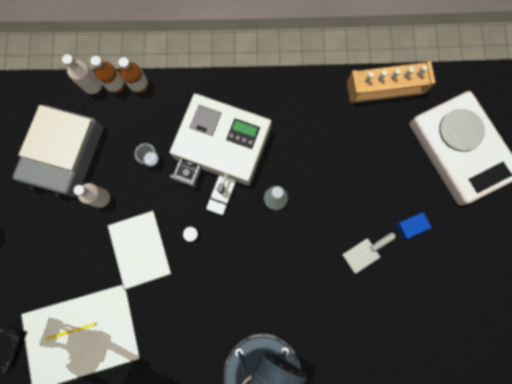

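View pics/wrist0.png

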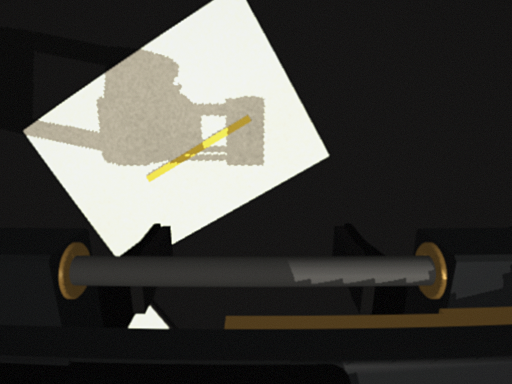

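The side view shows the photometer at about (187,215), the drawer at (213,243) and the handle at (238,214). In the top view the same three are at (220,137), (186,172) and (226,186). I'll zoom in on both.

Run:
```python
import cv2
a=cv2.imread('pics/top0.png')[85:225,130:300]; cv2.imwrite('pics/top0z.png',cv2.resize(a,None,fx=4.2,fy=4.2,interpolation=cv2.INTER_CUBIC))
a=cv2.imread('pics/side0.png')[160:300,120:300]; cv2.imwrite('pics/side0z.png',cv2.resize(a,None,fx=4.2,fy=4.2,interpolation=cv2.INTER_CUBIC))
```

```text
(no output)
```

View pics/top0z.png

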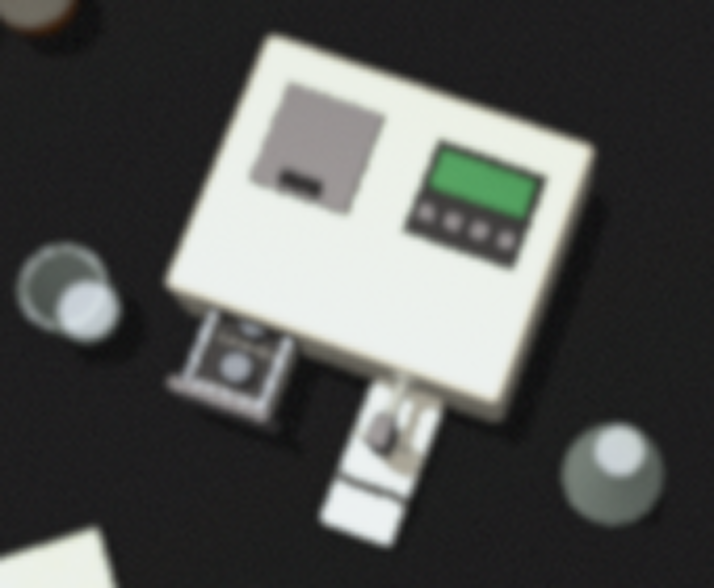

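View pics/side0z.png

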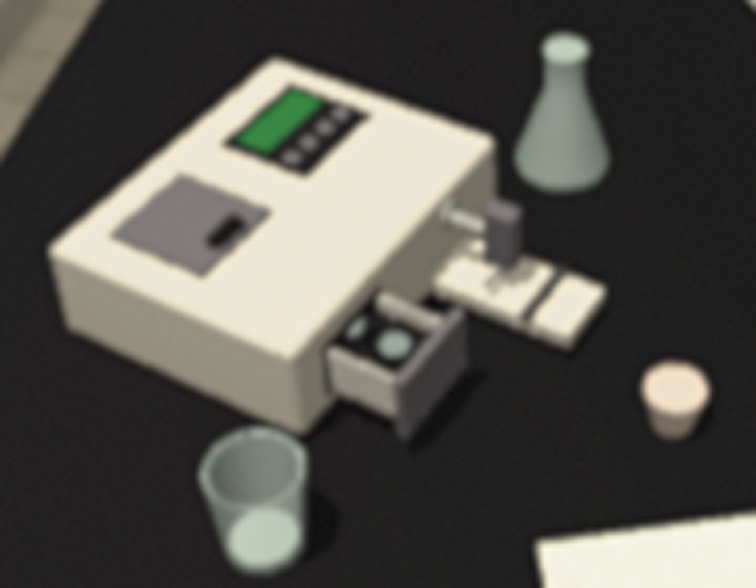

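The top zoom shows the instrument's top corners at about (270,35), (595,148), (497,405) and (168,283). The rib runs from (340,474) to (408,498), the drawer plate's top edge from (172,380) to (270,415), and the handle top is near (383,425).

```bash
cat > m.py <<'E'
from h import *
T=load('top0');S=load('side0')
t=lambda u,v,z: onz(T,(u+.5)/4.2-.5+130,(v+.5)/4.2-.5+85,z)
s=lambda u,v,z: onz(S,(u+.5)/4.2-.5+120,(v+.5)/4.2-.5+160,z)
def fit(P): # corners: back-left(+,+), back-right(+,-), front-right, front-left
    L=np.array([[.1,.125],[.1,-.125],[-.1,-.125],[-.1,.125]]); P=np.array(P)[:,:2]
    a=L-L.mean(0);b=P-P.mean(0)
    th=np.arctan2((a[:,0]*b[:,1]-a[:,1]*b[:,0]).sum(),(a*b).sum())
    Rm=np.array([[np.cos(th),-np.sin(th)],[np.sin(th),np.cos(th)]])
    return P.mean(0),th,Rm,np.linalg.norm((Rm@a.T).T-b,axis=1)
E
python3 - <<'E'
from m import *
P=[t(270,35,.085),t(595,148,.085),t(497,405,.085),t(168,283,.085)]
Q=[s(50,247,.085),s(275,58,.085),s(494,136,.085),s(290,358,.085)]
for n,X in(('top',P),('side',Q)):
    c,th,Rm,e=fit(X); print(n,c,th,e)
    l=lambda p:(Rm.T@(p[:2]-c)).round(4)
    if n=='top':
        for nm,p in dict(ribL=t(340,474,.028),ribR=t(408,498,.028),drL=t(172,380,.071),drR=t(270,416,.071),han=t(383,425,.089)).items(): print(nm,l(p),p)
    else:
        for nm,p in dict(ribL=s(528,318,.028),ribR=s(562,273,.028),drL=s(399,382,.071),drR=s(463,310,.071),han=s(503,208,.089)).items(): print(nm,l(p),p)
for nm,p in dict(flaskTop=t(613,475,0),flask_side=s(562,160,0),cruc=s(672,425,0),beaker=s(262,545,0)).items(): print(nm,l(p),p)
E
```

```text
top [0.68240481 0.10736299] -0.37673866878496476 [0.00178533 0.001455   0.00141634 0.00318297]
ribL [-0.1763 -0.0299] [0.50750564 0.14441631 0.028     ]
ribR [-0.1756 -0.0821] [0.48886936 0.09559767 0.028     ]
drL [-0.1591  0.0977] [0.57036926 0.25672977 0.071     ]
drR [-0.1593  0.0237] [0.54301958 0.18804072 0.071     ]
han [-0.1405 -0.0554] [0.53138735 0.10754234 0.089     ]
side [0.6808725  0.10897073] -0.3720855699905075 [0.00272641 0.00263016 0.00316934 0.00133861]
ribL [-0.1813 -0.0261] [0.50248742 0.15056509 0.028     ]
ribR [-0.1802 -0.0767] [0.48510202 0.10306653 0.028     ]
drL [-0.1603  0.0989] [0.56748549 0.25938175 0.071     ]
drR [-0.162   0.0258] [0.53933059 0.19193155 0.071     ]
han [-0.1445 -0.056 ] [0.52592094 0.1093718  0.089     ]
flaskTop [-0.1036 -0.215 ] [ 0.50620479 -0.05364034  0.        ]
flask_side [-0.1046 -0.2169] [ 0.50459929 -0.055066    0.        ]
cruc [-0.299  -0.0113] [0.39820161 0.20716598 0.        ]
beaker [-0.1223  0.1991] [0.63931626 0.33896359 0.        ]
```

Both views agree: centre about (0.6815, 0.108), yaw -0.374, drawer open about 52 mm, rib about 34 mm beyond the pointer. Next I plan the turn and approach in tool axes.

```bash
cat > g.py <<'E'
from m import *
C=np.array([.6815,.108]);TH=-.374
Rp=np.array([[np.cos(TH),-np.sin(TH)],[np.sin(TH),np.cos(TH)]])
def w(x,y,z): return np.r_[C+Rp@[x,y],z]
def loc(p): return np.r_[Rp.T@(np.array(p)[:2]-C),p[2]]
def st(target=None):
    o=robot.get_obs(); M=R.from_quat(o['tool_rot']).as_matrix(); p=o['position']
    print('t',round(o['time'],2),'p',p.round(4),'loc',loc(p).round(4),'F',o['ft_force'].round(2),'w',round(o['grip_width'],4),'q',o['q'].round(2))
    yp=np.r_[Rp@[0,1],0]
    # turn about tool y that brings tool x to +-yp
    v=M.T@yp; a=np.arctan2(-v[2],v[0]); a=(a+np.pi/2)%np.pi-np.pi/2
    print('turn',round(a,4),'tilt',M[:,1].round(3)); 
    if target is not None:
        print('shift now mm',(M.T@(target-p)*1000).round(1))
        M2=M@R.from_rotvec([0,a,0]).as_matrix(); print('shift after turn',(M2.T@(target-p)*1000).round(1), 'toolx in photometer',(Rp.T@M2[:2,0]).round(2),'toolz',(Rp.T@M2[:2,2]).round(2))
E
python3 - <<'E'
from g import *
print(w(-.21,.062,.2),w(-.16,.062,.045),w(-.177,-.055,.028)); st(w(-.21,.062,.2))
print('bottle',onz(S,217,352,0))
E
```

```text
[0.50866777 0.24243594 0.2       ] [0.55521145 0.22416885 0.045     ] [0.4966416  0.12146747 0.028     ]
t 0.15 p [0.1729 0.6    0.2218] loc [-0.6532  0.2722  0.2218] F [ 0.06 -0.62 -0.23] w 0.0872 q [ 1.11  0.53  1.43  0.    1.18 -0.18]
turn 0.0932 tilt [-0.001 -0.002 -1.   ]
shift now mm [-250.5   22.1 -421.7]
shift after turn [-210.1   22.1 -443.2] toolx in photometer [-0.  1.] toolz [-1.  0.]
bottle [0.516902   0.49204225 0.        ]
```

```bash
python3 -m creep '[[[0,0,0],0.0932,0],[[-17,0,-36],0,0],[[-17,0,-36],0,0],[[-17,0,-36],0,0],[[-17,0,-36],0,0],[[-17,0,-36],0,0],[[-17,0,-36],0,0]]' 20
python3 -m creep '[[[-17,0,-36],0,0],[[-17,0,-36],0,0],[[-17,0,-36],0,0],[[-17,0,-36],0,0],[[-17,0,-36],0,0],[[0,0,0],0,0],[[0,0,0],0,0]]'
python3 - <<'E'
from g import *
st(w(-.21,.062,.2))
snap('wrist','w1');snap('side','s1')
E
```

```text
time: 0.85
position: [0.3377, 0.4253, 0.2224]
tool_rot: [0.584, 0.398, -0.399, -0.584]
ft_force: [0.4, 0.9, 0.0]
grip_width: 0.0388
time: 1.55
position: [0.4736, 0.2811, 0.2222]
tool_rot: [-0.584, -0.397, 0.398, 0.585]
ft_force: [0.2, 0.3, 0.2]
grip_width: 0.0003
t 1.55 p [0.4736 0.2811 0.2222] loc [-0.2568  0.0851  0.2222] F [0.25 0.3  0.18] w 0.0003 q [ 0.33  0.43  1.62  0.    1.09 -0.86]
turn -0.0024 tilt [-0.001  0.    -1.   ]
shift now mm [-23.   22.1 -46.9]
shift after turn [-23.1  22.1 -46.8] toolx in photometer [-0.  1.] toolz [-1. -0.]
```

View pics/w1.png

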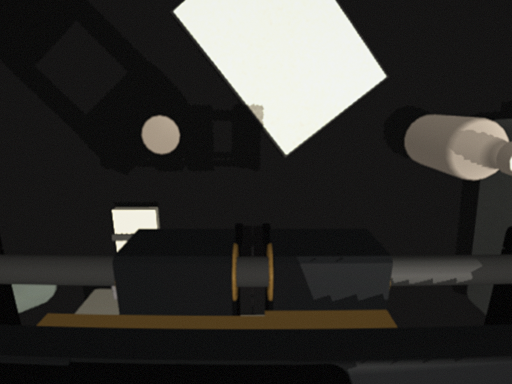

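View pics/s1.png

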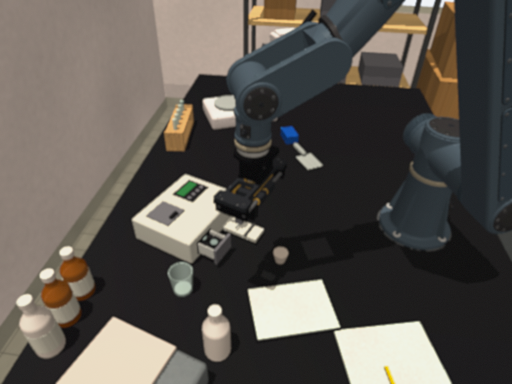

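The wrist camera looks back from the instrument; it shows the rib at (136,237) and the crucible at (160,134). The side view shows the gripper clear of everything. Now descend in front of the drawer.

```bash
python3 -m creep '[[[-12,0,-28],0,0],[[-11,0,-28],0,0],[[0,30,0],0,0],[[0,30,0],0,0],[[0,30,0],0,0],[[0,30,0],0,0],[[0,30,0],0,0],[[0,30,0],0,0]]'
python3 -m creep '[[[0,4,0],0,0],[[0,0,0],0,0],[[0,0,0],0,0]]'
python3 - <<'E'
from g import *
st(w(-.1175,.062,.038))
snap('side','s2')
a=cv2.imread('pics/s2.png')[130:300,100:330]; cv2.imwrite('pics/s2z.png',cv2.resize(a,None,fx=3.4,fy=3.4,interpolation=cv2.INTER_CUBIC))
E
```

```text
time: 2.45
position: [0.516, 0.2415, 0.0416]
tool_rot: [-0.584, -0.399, 0.399, 0.584]
ft_force: [0.2, -0.4, 0.3]
grip_width: 0.0007
time: 2.75
position: [0.5178, 0.2408, 0.0398]
tool_rot: [0.584, 0.399, -0.398, -0.584]
ft_force: [0.1, 0.4, 1.3]
grip_width: 0.0
t 2.75 p [0.5178 0.2408 0.0398] loc [-0.2009  0.0638  0.0398] F [0.14 0.4  1.31] w 0.0 q [ 0.24  0.72  1.7   0.    0.71 -0.96]
turn 0.0012 tilt [ 0.002  0.001 -1.   ]
shift now mm [ -1.9   2.  -83.4]
shift after turn [ -1.8   2.  -83.4] toolx in photometer [-0.  1.] toolz [-1.  0.]
```

View pics/s2z.png

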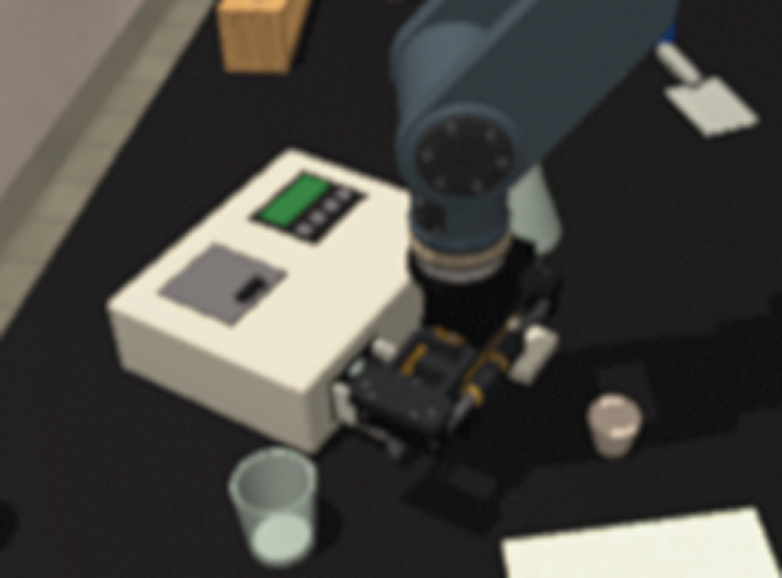

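The gripper sits in front of the drawer plate with nothing touched. Start pushing.

```bash
python3 -m creep '[[[0,0,-12],0,0],[[0,0,-12],0,0],[[0,0,-8],0,0],[[0,0,-8],0,0],[[0,0,-8],0,0],[[0,0,-8],0,0],[[0,0,0],0,0]]'
python3 -m creep '[[[0,0,-6],0,0],[[0,0,-6],0,0],[[0,0,-4],0,0],[[0,0,-3],0,0],[[0,0,0],0,0]]'
python3 - <<'E'
from g import *
st(w(-.1175,.062,.038))
E
```

```text
time: 3.5
position: [0.571, 0.2186, 0.0384]
tool_rot: [0.585, 0.399, -0.398, -0.584]
ft_force: [-0.1, 0.5, -0.3]
grip_width: 0.0007
time: 4.0
position: [0.5875, 0.2121, 0.0383]
tool_rot: [0.584, 0.398, -0.398, -0.584]
ft_force: [-1.6, 0.1, -0.7]
grip_width: 0.0005
t 4.0 p [0.5875 0.2121 0.0383] loc [-0.1256  0.0626  0.0383] F [-1.55  0.12 -0.71] w 0.0005 q [ 0.17  0.77  1.56 -0.    0.81 -1.03]
turn -0.0 tilt [ 0. -0. -1.]
shift now mm [-0.6  0.3 -8.1]
shift after turn [-0.6  0.3 -8.1] toolx in photometer [0. 1.] toolz [-1.  0.]
```

Run:
```python
from g import *
snap('side','s3')
a=cv2.imread('pics/s3.png')[170:280,150:300]; cv2.imwrite('pics/s3z.png',cv2.resize(a,None,fx=5,fy=5,interpolation=cv2.INTER_CUBIC))
snap('top','t3')
a=cv2.imread('pics/t3.png')[85:225,130:300]; cv2.imwrite('pics/t3z.png',cv2.resize(a,None,fx=4.2,fy=4.2,interpolation=cv2.INTER_CUBIC))
st()
```

```text
t 4.1 p [0.5875 0.2122 0.0385] loc [-0.1255  0.0627  0.0385] F [-0.6  -0.43 -0.27] w 0.0005 q [ 0.17  0.77  1.56 -0.    0.81 -1.03]
turn 0.0001 tilt [ 0.001 -0.    -1.   ]
```

View pics/s3z.png

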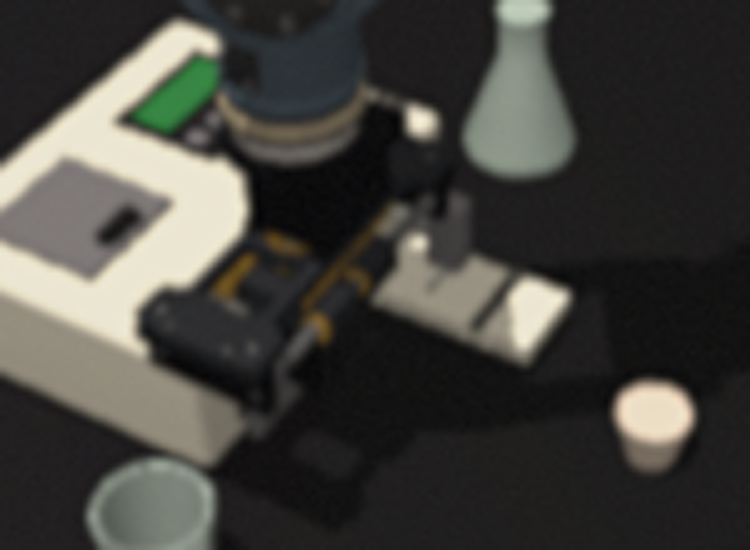

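View pics/t3z.png

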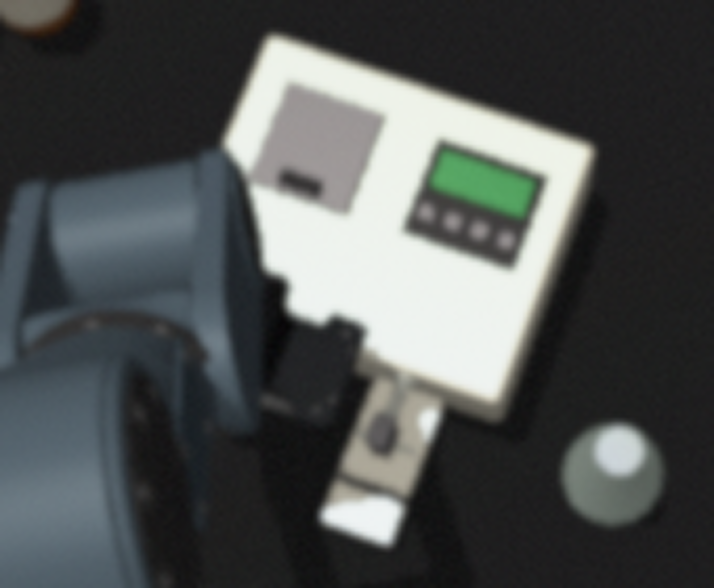

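The side view shows the drawer almost home, with the handle at rest and the rib visible at (500,295). I'll keep pushing in small steps until the force rises at the stop.

```bash
python3 -m creep '[[[0,0,-3],0,0],[[0,0,-3],0,0]]'
python3 -m creep '[[[0,0,-2],0,0]]'
python3 -m creep '[[[0,0,-2],0,0]]'
python3 - <<'E'
from g import *
st()
E
```

```text
time: 4.3
position: [0.5921, 0.2104, 0.0385]
tool_rot: [-0.584, -0.398, 0.399, 0.584]
ft_force: [-3.5, 2.1, 0.2]
grip_width: 0.0
time: 4.4
position: [0.5942, 0.2096, 0.0385]
tool_rot: [-0.584, -0.398, 0.399, 0.585]
ft_force: [-7.7, 4.4, 2.7]
grip_width: 0.0005
time: 4.5
position: [0.5941, 0.2096, 0.0385]
tool_rot: [-0.583, -0.397, 0.399, 0.586]
ft_force: [-8.2, 5.4, 5.0]
grip_width: 0.0005
t 4.5 p [0.5941 0.2096 0.0385] loc [-0.1185  0.0627  0.0385] F [-8.2   5.45  5.02] w 0.0005 q [ 0.16  0.78  1.54  0.    0.83 -1.04]
turn -0.0008 tilt [-0.005  0.001 -1.   ]
```

It stops at local x = -0.1185, where seating was predicted (-0.1175), and the force climbs past the runner friction. Hold briefly, then back off and lift.

```bash
python3 -m creep '[[[0,0,-2],0,0],[[0,0,-1],0,0],[[0,0,0],0,0],[[0,0,0],0,0],[[0,0,0],0,0]]'
python3 -m creep '[[[0,0,8],0,0],[[0,0,20],0,0],[[0,0,20],0,0],[[0,-25,10],0,0],[[0,-30,0],0,0],[[0,-30,0],0,0],[[0,-30,0],0,0],[[0,0,0],0,0]]'
python3 - <<'E'
from g import *
st(w(-.145,-.055,.13))
snap('side','s4')
a=cv2.imread('pics/s4.png')[160:300,120:300]; cv2.imwrite('pics/s4z.png',cv2.resize(a,None,fx=4.2,fy=4.2,interpolation=cv2.INTER_CUBIC))
snap('top','t4')
a=cv2.imread('pics/t4.png')[85:225,130:300]; cv2.imwrite('pics/t4z.png',cv2.resize(a,None,fx=4.2,fy=4.2,interpolation=cv2.INTER_CUBIC))
E
```

```text
time: 5.0
position: [0.594, 0.2096, 0.0385]
tool_rot: [-0.582, -0.396, 0.401, 0.587]
ft_force: [-11.5, 6.1, 6.7]
grip_width: 0.0006
time: 5.8
position: [0.5502, 0.2296, 0.1586]
tool_rot: [0.586, 0.403, -0.394, -0.582]
ft_force: [0.6, -0.4, 1.3]
grip_width: 0.0008
t 5.8 p [0.5502 0.2296 0.1586] loc [-0.1666  0.0652  0.1586] F [ 0.58 -0.43  1.32] w 0.0008 q [ 0.21  0.56  1.58 -0.    0.99 -0.99]
turn 0.0 tilt [ 0.014  0.002 -1.   ]
shift now mm [-120.4   28.1  -21.3]
shift after turn [-120.4   28.1  -21.3] toolx in photometer [-0.  1.] toolz [-1. -0.]
```

View pics/s4z.png

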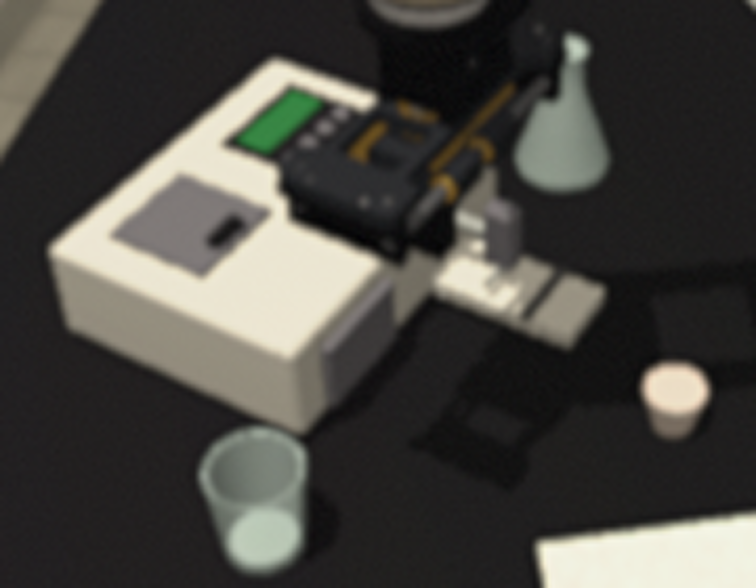

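View pics/t4z.png

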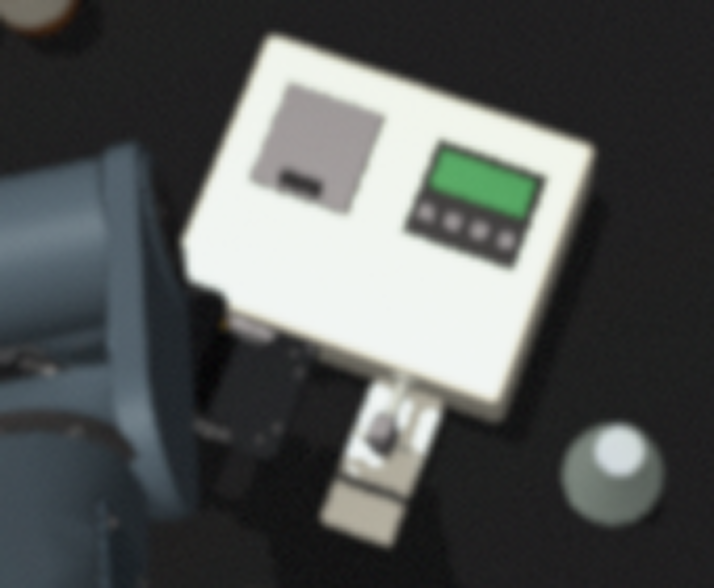

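The side view shows the drawer plate flush with the front at (360,340), the handle still in at (503,235), and the rib unmoved at (545,295). Now go above the handle with the gripper open.

```bash
python3 -m creep '[[[-30,0,-5],0,1],[[-30,0,-5],0,1],[[-30,0,-5],0,1],[[-30,0,-6],0,1],[[0,0,0],0,1],[[0,0,0],0,1]]'
python3 - <<'E'
from g import *
st(w(-.145,-.055,.05))
E
```

```text
time: 6.5
position: [0.5206, 0.1089, 0.1525]
tool_rot: [-0.584, -0.397, 0.398, 0.585]
ft_force: [0.3, 0.2, -0.2]
grip_width: 0.0404
t 6.5 p [0.5206 0.1089 0.1525] loc [-0.1501 -0.0579  0.1525] F [ 0.26  0.22 -0.19] w 0.0404 q [-0.    0.5   1.73  0.    0.91 -1.2 ]
turn -0.002 tilt [-0.001  0.    -1.   ]
shift now mm [  3.  102.5  -5.2]
shift after turn [  3.  102.5  -5.2] toolx in photometer [-0.  1.] toolz [-1. -0.]
```

```bash
python3 -m creep '[[[3,0,-5],0,1],[[0,0,0],0,1],[[0,0,0],0,1],[[0,0,0],0,1],[[0,0,0],0,1]]'
python3 - <<'E'
from g import *
st(w(-.145,-.055,.05))
snap('side','s5')
a=cv2.imread('pics/s5.png')[160:300,120:300]; cv2.imwrite('pics/s5z.png',cv2.resize(a,None,fx=4.2,fy=4.2,interpolation=cv2.INTER_CUBIC))
E
```

```text
time: 7.0
position: [0.5264, 0.1109, 0.1535]
tool_rot: [-0.584, -0.398, 0.399, 0.584]
ft_force: [-0.1, -0.6, 0.4]
grip_width: 0.0804
t 7.0 p [0.5264 0.1109 0.1535] loc [-0.1454 -0.0539  0.1535] F [-0.08 -0.61  0.36] w 0.0804 q [-0.    0.51  1.72 -0.    0.92 -1.2 ]
turn 0.0008 tilt [-0. -0. -1.]
shift now mm [ -1.1 103.5  -0.4]
shift after turn [ -1.1 103.5  -0.4] toolx in photometer [-0.  1.] toolz [-1. -0.]
```

View pics/s5z.png

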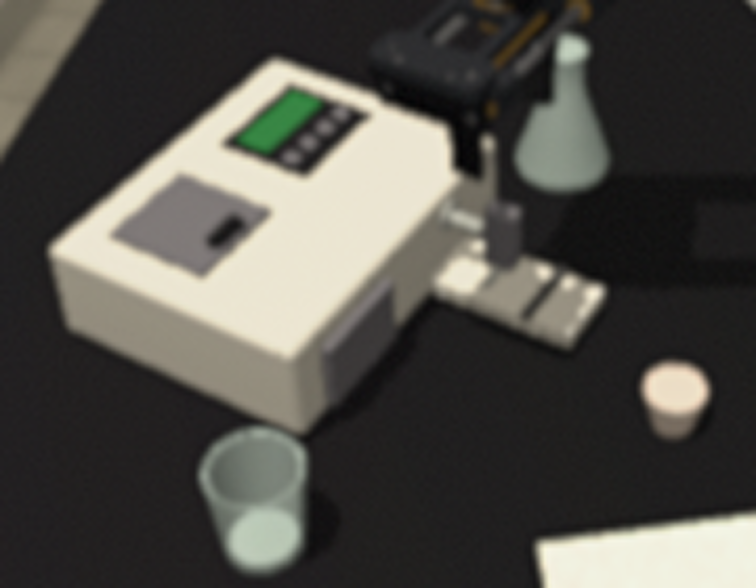

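The fingers straddle the handle from above, at (470,130) and (545,85), and the handle and flask are clear. Descend.

```bash
python3 -m creep '[[[-1,25,0],0,1],[[0,25,0],0,1],[[0,25,0],0,1],[[0,20,0],0,1],[[0,8,0],0,1],[[0,0,0],0,1],[[0,0,0],0,1]]'
python3 - <<'E'
from g import *
st(w(-.145,-.055,.05))
snap('side','s6')
a=cv2.imread('pics/s6.png')[160:300,120:300]; cv2.imwrite('pics/s6z.png',cv2.resize(a,None,fx=4.2,fy=4.2,interpolation=cv2.INTER_CUBIC))
E
```

```text
time: 7.75
position: [0.5268, 0.1096, 0.0511]
tool_rot: [0.584, 0.399, -0.398, -0.584]
ft_force: [0.3, -0.4, 0.3]
grip_width: 0.0869
t 7.75 p [0.5268 0.1096 0.0511] loc [-0.1446 -0.055   0.0511] F [ 0.25 -0.43  0.34] w 0.0869 q [-0.    0.68  1.78  0.    0.68 -1.2 ]
turn 0.0 tilt [ 0.001  0.    -1.   ]
shift now mm [0.  1.1 0.4]
shift after turn [0.  1.1 0.4] toolx in photometer [-0.  1.] toolz [-1.  0.]
```

View pics/s6z.png

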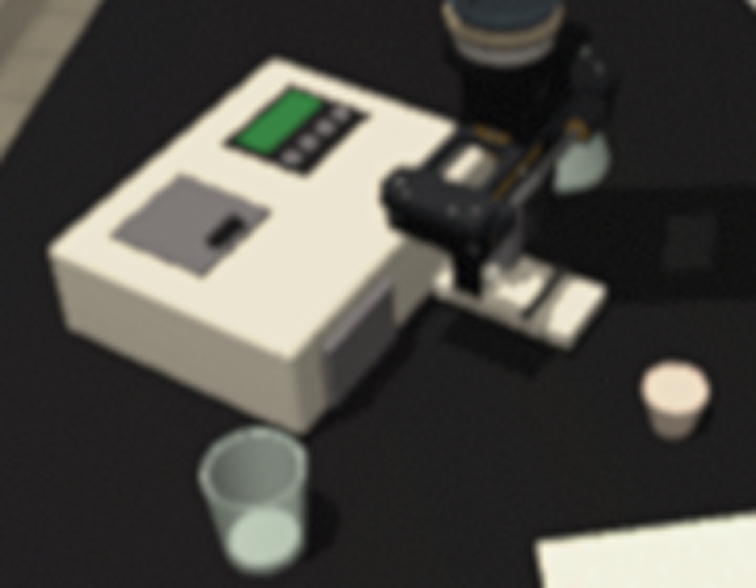

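The fingers are either side of the handle, above the ledge. Close with 30 N.

```bash
python3 -m creep '[[[0,0,0],0,0],[[0,0,0],0,0],[[0,0,0],0,0],[[0,0,0],0,0],[[0,0,0],0,0],[[0,0,0],0,0],[[0,0,0],0,0],[[0,0,0],0,0]]' 30
python3 -m creep '[[[0,0,0],0,0],[[0,0,0],0,0],[[0,0,0],0,0],[[0,0,0],0,0]]'
python3 - <<'E'
from g import *
st()
E
```

```text
time: 8.6
position: [0.5262, 0.1096, 0.0505]
tool_rot: [-0.584, -0.398, 0.398, 0.584]
ft_force: [0.5, -0.3, -0.2]
grip_width: 0.0312
time: 9.0
position: [0.5265, 0.1105, 0.0505]
tool_rot: [-0.584, -0.399, 0.398, 0.584]
ft_force: [1.1, 4.8, -0.7]
grip_width: 0.0155
t 9.0 p [0.5265 0.1105 0.0505] loc [-0.1451 -0.0543  0.0505] F [ 1.06  4.83 -0.71] w 0.0155 q [-0.    0.68  1.78  0.    0.68 -1.2 ]
turn -0.0003 tilt [ 0.001  0.001 -1.   ]
```

Gripped at a width of 15.5 mm, which matches the 16 mm handle. Pull 30 mm out, then look.

```bash
python3 -m creep '[[[1,0,4],0,0],[[0,0,5],0,0],[[0,0,5],0,0],[[0,0,5],0,0],[[0,0,5],0,0],[[0,0,4],0,0],[[0,0,2],0,0],[[0,0,0],0,0]]'
python3 -m creep '[[[0,0,0],0,0],[[0,0,0],0,0]]'
python3 - <<'E'
from g import *
st()
snap('side','s7');snap('wrist','w7');snap('top','t7')
a=cv2.imread('pics/s7.png')[195:265,210:290]; cv2.imwrite('pics/s7z.png',cv2.resize(a,None,fx=8,fy=8,interpolation=cv2.INTER_CUBIC))
a=cv2.imread('pics/t7.png')[150:220,190:270]; cv2.imwrite('pics/t7z.png',cv2.resize(a,None,fx=8,fy=8,interpolation=cv2.INTER_CUBIC))
E
```

```text
time: 9.8
position: [0.4982, 0.1216, 0.0505]
tool_rot: [-0.584, -0.398, 0.399, 0.584]
ft_force: [3.3, -3.4, -5.4]
grip_width: 0.0156
time: 10.0
position: [0.4986, 0.1214, 0.0505]
tool_rot: [-0.584, -0.398, 0.398, 0.584]
ft_force: [3.9, -2.1, -4.6]
grip_width: 0.0157
t 10.0 p [0.4986 0.1214 0.0505] loc [-0.1751 -0.0543  0.0505] F [ 3.93 -2.15 -4.58] w 0.0157 q [ 0.02  0.66  1.85 -0.    0.64 -1.18]
turn 0.0 tilt [-0. -0. -1.]
```

View pics/s7z.png

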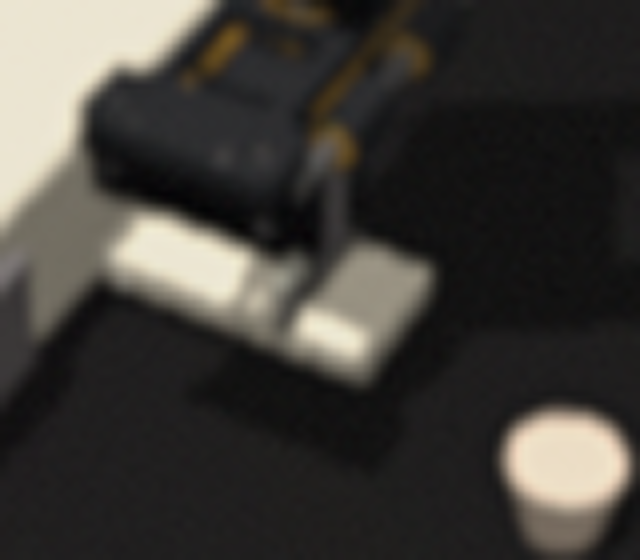

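View pics/t7z.png

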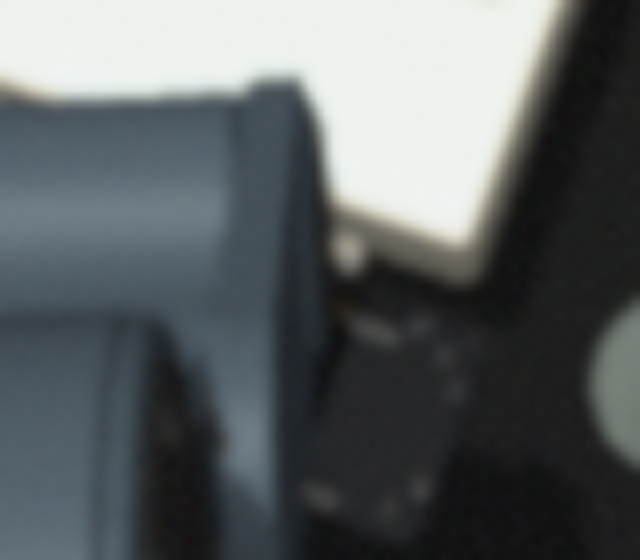

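View pics/w7.png

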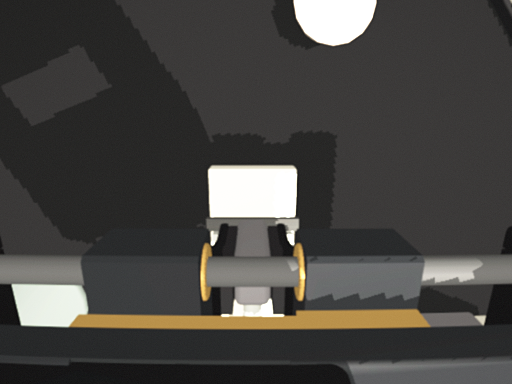

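Run:
```python
import cv2
a=cv2.imread('pics/w7.png')[155:265,180:325]; cv2.imwrite('pics/w7z.png',cv2.resize(a,None,fx=5.4,fy=5.4,interpolation=cv2.INTER_CUBIC))
a=cv2.imread('pics/s7.png')[218:248,220:270].astype(float)*1.3; cv2.imwrite('pics/s7zz.png',cv2.resize(a.clip(0,255).astype('uint8'),None,fx=15,fy=15,interpolation=cv2.INTER_CUBIC))
```

```text
(no output)
```

View pics/w7z.png

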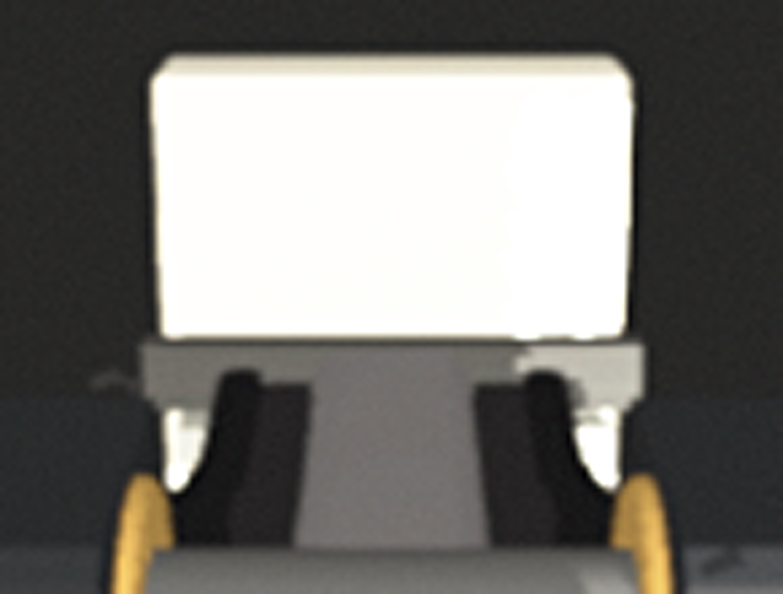

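View pics/s7zz.png

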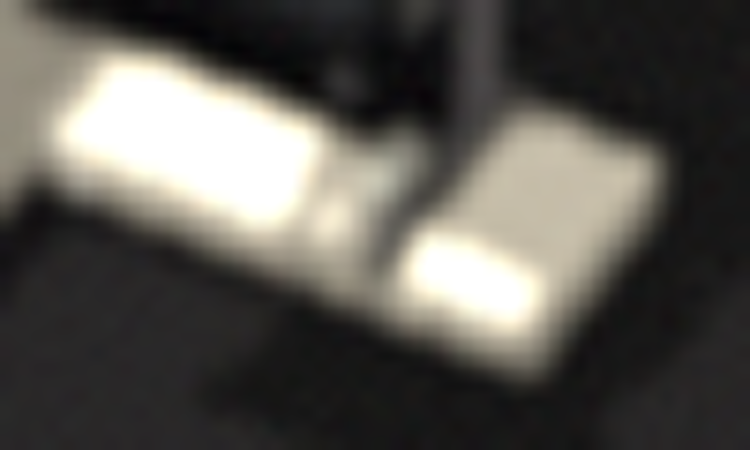

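Run:
```python
from g import *
W=load('w7')
print('cam',loc(np.array(W['position'])))
f=lambda u,v,z: loc(onz(W,(u+.5)/5.4-.5+180,(v+.5)/5.4-.5+155,z)).round(4)
for n,u,v in (('L',150,340),('L2',150,402),('R',640,342),('R2',640,402)): print(n,f(u,v,.028),'z39',f(u,v,.039))
print('ledge end',f(170,60,.024),f(620,60,.024))
print('lowlines',f(190,415,.028),f(590,418,.028), f(190,415,.039),f(590,418,.039))
def proj(c,p):
    K=np.array([[c['fx'],0,c['cx']],[0,c['fy'],c['cy']],[0,0,1]])
    q=rot(c).T@(np.array(p)-np.array(c['position'])); q=np.array([[q[0],-q[1],-q[2]]])
    return cv2.projectPoints(q,np.zeros(3),np.zeros(3),K,np.array([c['k1'],0,0,0,0.]))[0].ravel()
for z in(.034,.039):
  for x in (-.177,-.173):
    for y in (-.032,-.078):
      u=proj(W,w(x,y,z)); print(x,y,z,((u-[180,155])*5.4).round(0))
```

```text
cam [-0.24715816 -0.05480953  0.21299123]
L [-0.1809 -0.0819  0.028 ] z39 [-0.1848 -0.0803  0.039 ]
L2 [-0.1735 -0.0822  0.028 ] z39 [-0.1778 -0.0806  0.039 ]
R [-0.1806 -0.0274  0.028 ] z39 [-0.1846 -0.029   0.039 ]
R2 [-0.1735 -0.0271  0.028 ] z39 [-0.1779 -0.0288  0.039 ]
ledge end [-0.2117 -0.0791  0.024 ] [-0.2117 -0.0302  0.024 ]
lowlines [-0.1719 -0.0777  0.028 ] [-0.1716 -0.0327  0.028 ] [-0.1764 -0.0764  0.039 ] [-0.1761 -0.034   0.039 ]
-0.177 -0.032 0.034 [602. 390.]
-0.177 -0.078 0.034 [178. 390.]
-0.173 -0.032 0.034 [600. 424.]
-0.173 -0.078 0.034 [179. 424.]
-0.177 -0.032 0.039 [607. 407.]
-0.177 -0.078 0.039 [172. 407.]
-0.173 -0.032 0.039 [606. 442.]
-0.173 -0.078 0.039 [174. 442.]
```

Run:
```python
import cv2
a=cv2.imread('pics/w7.png')[212:252,198:228]
b=cv2.imread('pics/w7.png')[212:252,278:308]
import numpy as np
cv2.imwrite('pics/w7e.png',cv2.resize(np.hstack([a,b]),None,fx=13,fy=13,interpolation=cv2.INTER_NEAREST))
```

```text
(no output)
```

View pics/w7e.png

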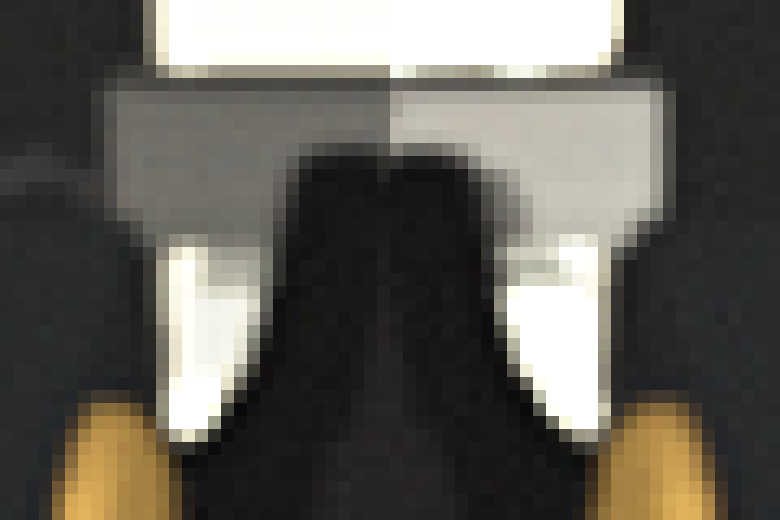

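Run:
```python
from g import *
S7=load('s7');c=np.array([.68087,.10897]);th=-.372
Rs=np.array([[np.cos(th),-np.sin(th)],[np.sin(th),np.cos(th)]])
def f(u,v,z):
    p=onz(S7,(u+.5)/15-.5+220,(v+.5)/15-.5+218,z); return (Rs.T@(p[:2]-c)).round(4)
print('rib outer edge z28',f(405,245,.028),f(465,175,.028))
print('rib inner visible',f(368,255,.028),f(400,200,.028))
print('ledge end z24',f(550,335,.024),f(668,165,.024))
print('bar light strip z39',f(350,210,.039),f(420,140,.039),f(330,240,.039), 'outer', f(375,205,.039), f(385,200,.034))
W1=load('w1')
import cv2
im=cv2.imread('pics/w1.png');a=im[200:260,105:165];cv2.imwrite('pics/w1z.png',cv2.resize(a,None,fx=9,fy=9,interpolation=cv2.INTER_NEAREST))
for v in range(225,250): print(v,im[v,130], loc(onz(W1,130,v,.028)).round(4)[:2])
```

```text
rib outer edge z28 [-0.1814 -0.033 ] [-0.1821 -0.0555]
rib inner visible [-0.1766 -0.0271] [-0.1745 -0.0432]
ledge end z24 [-0.2151 -0.0291] [-0.2134 -0.0813]
bar light strip z39 [-0.173  -0.0263] [-0.1752 -0.0496] [-0.1737 -0.0174] outer [-0.1765 -0.0298] [-0.175  -0.0364]
225 [226 239 242] [-0.1921 -0.0593]
226 [225 238 241] [-0.1909 -0.0595]
227 [226 239 242] [-0.1896 -0.0596]
228 [226 239 242] [-0.1884 -0.0597]
229 [225 239 241] [-0.1871 -0.0599]
230 [227 239 242] [-0.1858 -0.06  ]
231 [228 241 243] [-0.1846 -0.0601]
232 [223 242 244] [-0.1833 -0.0603]
233 [179 204 211] [-0.182  -0.0604]
234 [ 83  95 100] [-0.1808 -0.0605]
235 [60 65 65] [-0.1795 -0.0607]
236 [61 67 68] [-0.1782 -0.0608]
237 [49 52 53] [-0.1769 -0.0609]
238 [29 31 29] [-0.1756 -0.0611]
239 [19 18 19] [-0.1744 -0.0612]
240 [12 10 11] [-0.1731 -0.0613]
241 [15 15 13] [-0.1718 -0.0615]
242 [19 19 17] [-0.1705 -0.0616]
243 [13 13 14] [-0.1692 -0.0618]
244 [11  9 11] [-0.1679 -0.0619]
245 [16 15 15] [-0.1666 -0.062 ]
246 [16 14 15] [-0.1653 -0.0622]
247 [14 14 14] [-0.164  -0.0623]
248 [15 14 14] [-0.1627 -0.0625]
249 [12 12 12] [-0.1614 -0.0626]
```

View pics/w1z.png

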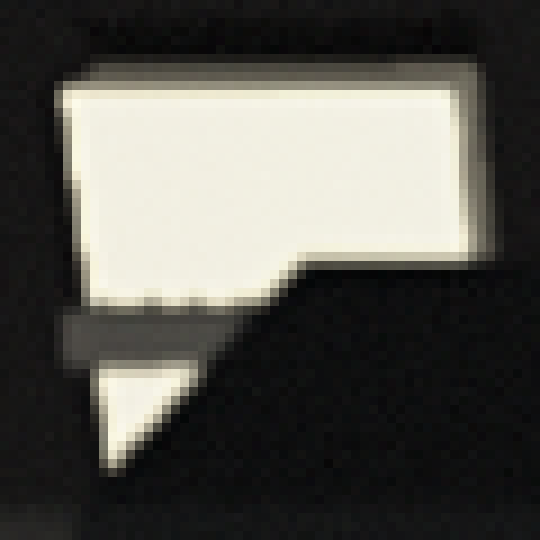

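The wrist view places the rib centre at local x of about -0.177, with the pointer about 0–3 mm short of it. Nudge 2 mm and re-measure.

```bash
python3 -m creep '[[[0,0,2],0,0],[[0,0,0],0,0],[[0,0,0],0,0],[[0,0,0],0,0]]'
python3 - <<'E'
from g import *
st()
snap('side','s8');snap('wrist','w8')
a=cv2.imread('pics/s8.png')[218:248,220:270].astype(float)*1.3; cv2.imwrite('pics/s8z.png',cv2.resize(a.clip(0,255).astype('uint8'),None,fx=15,fy=15,interpolation=cv2.INTER_CUBIC))
w8=cv2.imread('pics/w8.png'); cv2.imwrite('pics/w8e.png',cv2.resize(w8[205:255,195:310],None,fx=6.9,fy=6.9,interpolation=cv2.INTER_NEAREST))
E
```

```text
time: 10.55
position: [0.4968, 0.1221, 0.0505]
tool_rot: [0.584, 0.398, -0.398, -0.584]
ft_force: [3.6, -1.9, -4.8]
grip_width: 0.0157
t 10.55 p [0.4968 0.1221 0.0505] loc [-0.1771 -0.0543  0.0505] F [ 3.56 -1.9  -4.79] w 0.0157 q [ 0.02  0.66  1.85 -0.    0.63 -1.17]
turn 0.0 tilt [-0. -0. -1.]
```

View pics/s8z.png

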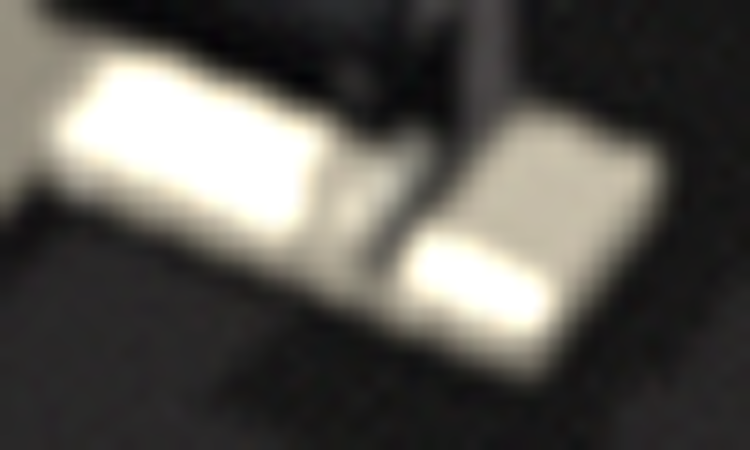

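View pics/w8e.png

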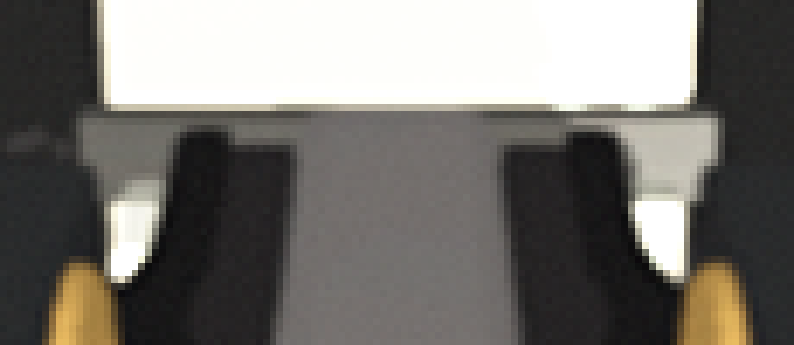

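Run:
```python
import cv2
from g import *
for n in ('w7','w8'):
    im=cv2.cvtColor(cv2.imread(f'pics/{n}.png'),cv2.COLOR_BGR2GRAY)
    print(n,'cols 206-220')
    for v in range(216,240): print(v,im[v,206:221],' ',im[v,284:300])
W=load('w8')
for v in (221,222,233,234,235): print(v,loc(onz(W,210,v,.028))[0].round(4),loc(onz(W,210,v,.039))[0].round(4),loc(onz(W,210,v,.034))[0].round(4))
```

```text
w7 cols 206-220
216 [ 39  44  43  99 221 255 255 255 254 254 254 254 254 254 254]   [255 255 255 255 255 255 255 255 255 255 232 105  43  41  43  39]
217 [ 48  59  62  73 128 181 194 180 156 148 150 148 149 149 150]   [156 169 213 242 244 225 183 168 165 151 118  69  58  59  54  39]
218 [62 77 75 72 72 76 78 73 72 73 71 73 73 74 73]   [ 89  91  95 100 101  96  89  91  93  94  95  99 100 103  84  49]
219 [ 86 104 103 100 100  98  98  98  97  98  99 100  98  99 100]   [168 165 167 167 166 168 171 170 171 173 174 176 178 177 146  77]
220 [ 84 109 110 112 110 111 109 110 110 107 109 108 108 108 107]   [188 188 188 187 189 190 190 190 190 191 192 192 193 194 157  80]
221 [ 81 109 109 108 109 109 109 108 110 110 107 110 111 110 110]   [189 188 190 189 188 189 189 191 189 190 190 191 194 191 158  78]
222 [ 84 109 112 110 110 113 111 111 111 110 113 109 110 113 113]   [187 191 190 189 188 190 190 189 188 189 190 190 192 191 156  76]
223 [ 83 111 113 113 112 113 111 109 110 111 111 111 114 111 108]   [173 191 194 192 190 190 191 189 192 191 189 192 194 193 158  78]
224 [ 83 109 114 108 110 11
[... 4770 characters left out ...]
55 152  50  30  34  36  40]
236 [ 38  35  32  50 142 244 254 247 243 245 243 189  78  14  19]   [ 19  12 109 255 255 255 255 255 255 255 156  46  29  34  37  42]
237 [ 36  35  32  42 121 232 254 245 242 245 235 153  49  13  23]   [ 21  14  66 224 255 255 255 255 255 255 150  46  33  36  37  40]
238 [ 38  36  31  39 112 227 253 245 242 245 228 125  31  20  24]   [ 21  16  35 179 255 255 255 255 255 255 143  38  33  35  37  38]
239 [ 34  38  31  40 109 224 252 245 242 245 216  97  15  20  20]   [ 24  18  19 143 255 255 255 255 255 255 137  38  34  37  39  37]
221 -0.1806 -0.1847 -0.1828
222 -0.18 -0.1841 -0.1822
233 -0.1728 -0.1774 -0.1753
234 -0.1722 -0.1768 -0.1747
235 -0.1715 -0.1761 -0.174
```

The two wrist frames separate what moves with the hand from what stays with the ledge. The pointer's outer face is the hand-fixed band at rows 230.5–234. That puts the bar centre at about -0.175 and the rib at about -0.1765, so I move 1.5–2 mm more.

```bash
python3 -m creep '[[[0,0,2],0,0],[[0,0,0],0,0],[[0,0,0],0,0],[[0,0,0],0,0]]'
python3 - <<'E'
from g import *
st()
snap('side','s9');snap('wrist','w9')
im=cv2.imread('pics/w9.png'); g=cv2.cvtColor(im,cv2.COLOR_BGR2GRAY); W=load('w9')
for v in range(217,243): print(v,g[v,206:219:1],g[v,[240,252,264]],g[v,284:296],*[loc(onz(W,230,v,z))[0].round(4) for z in (.028,.034,.039)])
a=cv2.imread('pics/s9.png')[218:248,220:270].astype(float)*1.3; cv2.imwrite('pics/s9z.png',cv2.resize(a.clip(0,255).astype('uint8'),None,fx=15,fy=15,interpolation=cv2.INTER_CUBIC))
cv2.imwrite('pics/w9e.png',cv2.resize(im[205:255,195:310],None,fx=6.9,fy=6.9,interpolation=cv2.INTER_CUBIC))
E
```

```text
time: 11.05
position: [0.4949, 0.1229, 0.0505]
tool_rot: [-0.584, -0.398, 0.398, 0.584]
ft_force: [3.9, -3.4, -6.0]
grip_width: 0.0159
t 11.05 p [0.4949 0.1229 0.0505] loc [-0.1792 -0.0543  0.0505] F [ 3.86 -3.39 -6.04] w 0.0159 q [ 0.02  0.66  1.85 -0.    0.63 -1.17]
turn 0.0001 tilt [-0. -0. -1.]
217 [ 31  27  29  77 194 252 251 249 249 249 249 249 249] [249 250 249] [255 255 255 255 255 255 255 255 255 255 255 189] -0.1853 -0.1874 -0.1892
218 [ 32  29  29  73 192 252 252 249 249 249 249 249 249] [250 253 249] [255 255 255 255 255 255 255 255 255 255 255 188] -0.1846 -0.1868 -0.1886
219 [ 32  28  24  69 188 252 251 249 249 249 249 249 249] [252 241 251] [255 255 255 255 255 255 255 255 255 255 255 186] -0.184 -0.1862 -0.188
220 [ 31  29  26  71 185 252 252 250 249 249 249 249 249] [244 146 245] [255 255 255 255 255 255 255 255 255 255 255 173] -0.1834 -0.1856 -0.1874
221 [ 31  29  25  69 191 254 254 253 253 253 253 253 253] [178  86 183] [255 255 255 255 255 255 255 255 255 255 255 123] -0.1827 -0.185 -0.1868
222 [ 31  32  31  71 179 253 254 254 254 254 254 254 254] [121  89 116] [
[... 2132 characters left out ...]
7  25  32  89 186 237 229 223 225 197 101  23] [92 95 92] [ 18  12  26 145 255 255 255 255 255 244 116  38] -0.1717 -0.1743 -0.1764
239 [ 32  31  27  31  91 190 238 228 223 221 185  82  14] [93 91 90] [ 15  10  16 114 255 255 255 255 255 243 114  36] -0.171 -0.1736 -0.1758
240 [ 30  30  26  29  88 197 252 254 252 219 133  44  12] [91 94 91] [ 19  15   9  67 198 255 255 255 255 254 129  34] -0.1704 -0.173 -0.1752
241 [ 27  28  25  26  95 236 255 255 255 238  82  16  14] [94 92 94] [ 17  17  11  17  91 240 255 255 255 255 181  33] -0.1697 -0.1723 -0.1745
242 [ 47  44  33  25 114 255 255 255 255 173  30  12  16] [93 94 89] [ 17  19  14   7  24 164 255 255 255 255 179  38] -0.169 -0.1717 -0.1739
```

View pics/s9z.png

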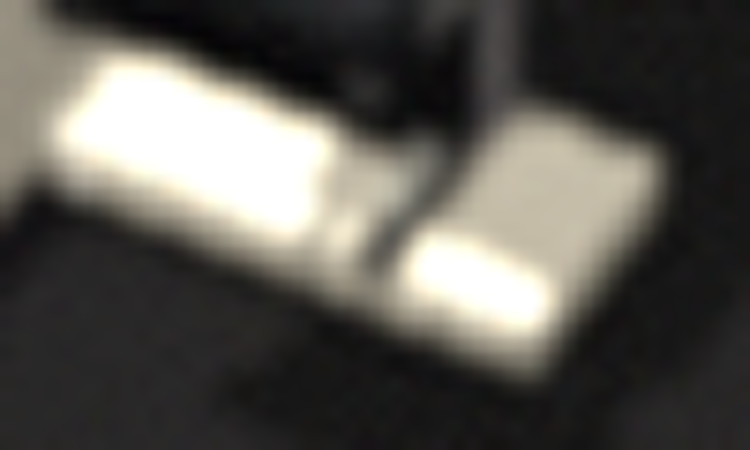

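View pics/w9e.png

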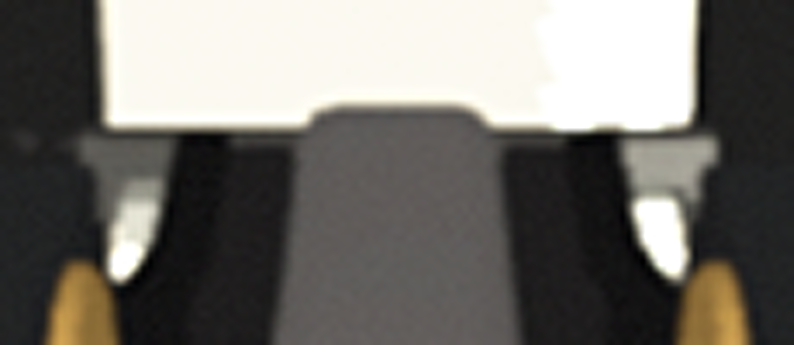

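In the latest wrist view the pointer's top face spans rows 234–239.6, so its centre is at -0.1771. The rib spans rows 224.7–236.7, centre -0.1765, so the offset is about 0.6 mm. One overall check of the drawer and bystanders before handing in.

```bash
python3 -m creep '[[[0,0,0],0,0],[[0,0,0],0,0],[[0,0,0],0,0],[[0,0,0],0,0]]'
python3 - <<'E'
from g import *
a=cv2.imread('pics/s9.png')[110:310,120:330]; cv2.imwrite('pics/s9o.png',cv2.resize(a,None,fx=2.9,fy=2.9,interpolation=cv2.INTER_CUBIC)); st()
snap('wrist','w10'); g=cv2.cvtColor(cv2.imread('pics/w10.png'),cv2.COLOR_BGR2GRAY); print(g[220:243,214]);
E
```

```text
time: 11.55
position: [0.4949, 0.1229, 0.0505]
tool_rot: [-0.584, -0.398, 0.398, 0.584]
ft_force: [2.8, -3.7, -6.2]
grip_width: 0.0158
t 11.55 p [0.4949 0.1229 0.0505] loc [-0.1792 -0.0543  0.0505] F [ 2.79 -3.67 -6.23] w 0.0158 q [ 0.02  0.66  1.85 -0.    0.63 -1.17]
turn 0.0001 tilt [-0. -0. -1.]
[249 253 254 161  61  80  90  90  89  90  95 132 146 156 193 223 226 225
 224 224 252 255 255]
```

View pics/s9o.png

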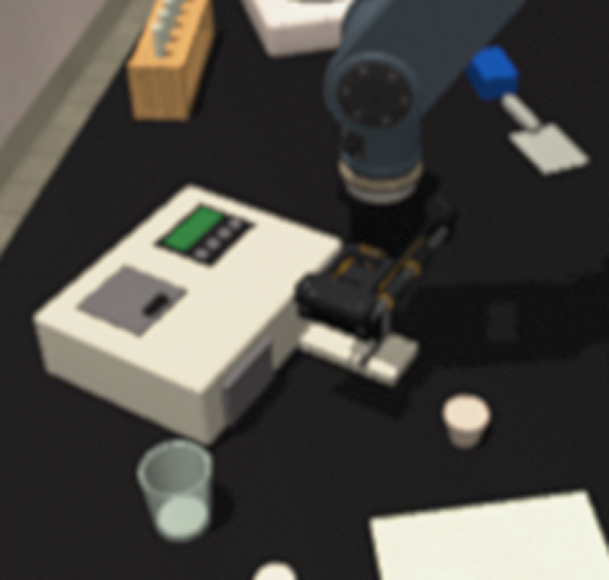

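The drawer plate is flush at (247,380), beaker and crucible are in place, the pointer and rib profile has not changed, and the arm is still. Handing in.

Run:
```python
from rig import robot
print(robot.hand_in()); o=robot.get_obs(); print(o['time'],o['position'],o['grip_width'])
```

```text
the job is handed in; nothing more can be done
None
the job is handed in; nothing more can be done
```

I pushed the filter drawer home, then gripped the shutter handle at 30 N and pulled it out about 34 mm to the rib. I handed in at about 11.6 s of the 54 s allowed, still holding the handle. The rig gave no verdict.

- **Drawer:** it stopped within about 1 mm of the predicted seating position. The push force rose to about 14 N, well past the 3–4 N runner friction. The side view shows its plate flush with the front.
- **Pointer over rib:** the last wrist view puts the pointer bar about 0.6 mm from the rib's centre line. Other readings were up to about 2 mm off: finger position about 2.5 mm, handle's front edge about 1.5 mm. I had misread the wrist view earlier and corrected it by comparing frames between small moves. All the readings are inside the 6 mm limit.
- **Rib and bystanders:** the rib stayed put within measuring error. The beaker and crucible look untouched. The flask was hidden behind the gripper in the last side view, but was unmoved in the last view that showed it. I made no final measured check of the wash bottle, spatula or cell box; the arm did not go near them low down.
- **Hold:** the finger opening stayed at about 15.8 mm on the 16 mm handle. The tool and the pointer showed no movement over the last 0.5 s before handing in.

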